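Slide the infeed shelf home on the band sealer

TASK

Put the band sealer's infeed shelf back into working position: with a shut fingertip against the outside of its blue-edged end lip, push the shelf along its two rails towards the green belt until you feel its rods drop into the rail notches and it lies flush with the belt, and stop pushing there without ramming it. Then press down on the middle of the deck with a fingertip to make sure it is seated, and take the hand clear. Do not lift, tip or grip the shelf, and leave the jar, tape roll and bottle where they are.

Things in the scene. Friction and masses are not known exactly. Their poses are not given: they have to be found in the camera images.
- sealer: Table-top band sealer, fixed: red housing, green belt, two dark steel rails running on from the belt's infeed end. Origin on the table under the centre of the shelf when home; +y along the rails to the belt, z up, +x the housing's side. Belt top 115 mm up, from y = +127 mm on. Housing (with sealing head) from x = +90 to +305, y = +210 to +690 mm, 250 mm high over its knobs.
- shelf_home (a point): On the sealer, 115 mm above its origin: where the centre of the shelf's top face lies when home. Rails: 8 mm bars along y, centred at x = +-87 mm, from y = -340 to +160 mm, tops 110 mm above the table (5 mm below this point); open between them down to a cross bar 26 mm above the table at y = -315 mm.
- rail_notch (a point): Notch in the top edge of the rail on the +x side, nearer the belt: point on the rail's centre line at the height of its top edge. Each rail has two such notches, 14 mm long and 8 mm deep, at sealer y = -95 and +95 mm. Both cross rods of the shelf drop into them together, with 2 mm of play along the rails.
- shelf: Loose aluminium infeed shelf, 0.5 to 0.95 kg, between the rails. Deck 160 (x) by 240 mm (y), 3 mm thick, folded sides 30 mm deep with 3 mm play to each rail; two 10 mm cross rods with white ends rest on the rails at y = +-95 mm, centres 8 mm below the deck's top. Origin: centre of the deck's top face; axes parallel to the sealer's; 123 mm above the table on the rails, 115 mm when home.
- shelf_lip (a point): Middle of the top edge of the outer face of the shelf's end lip, the face to push towards +y; 120 mm from the shelf's centre in -y, 26 mm above the deck. Upright plate 160 mm wide, 4 mm thick; blue trim on it reaches 31 mm. The shelf starts 60 to 165 mm short of home, slides with plain friction (2.5 to 7 N), drops 8 mm at home and stops dead on the notch walls.
- jar: Closed glass jar, yellow label, red cap, 72 mm across, 105 mm tall, standing; origin at its underside's centre. To be left alone.
- tape: Roll of amber tape lying flat, 100 mm across, 48 mm high; origin at its underside's centre. To be left alone.
- bottle: White bottle with blue cap, 60 mm across, 165 mm tall, standing; origin at its underside's centre. To be left alone.

How it is judged:
By the outcome, as a careful person would: the job done as asked, in the order asked, and still so for the second after the job is handed in, with the robot touching nothing.
It also fails if it takes over 48 s, if anything falls off the work surface, if the arm or the gripper's body presses on something with over 40 N, if the wrist force passes 120 N, or if a joint passes its speed limit or range.

ROBOT

A 6-joint arm with a two-finger parallel gripper is mounted at the origin on the work surface. World frame = base frame: x ahead of the robot, y to its left, z up, the work surface at z = 0. Lengths are in m, angles in degrees, forces in N, time in s.
With the tool pointing down it reaches from about 0.35 to 0.875 m from the base axis. Payload 4.2 kg.
Tool frame: the origin (TCP) lies midway between the tips of the shut fingers; the grasp point (between the pads) lies 19 mm behind it; z points along the fingers, y is the line along which they close (so a half turn about z gives the same grasp; the last joint's range is limited). The gripper opens to 87 mm and grips with 3 to 60 N. Pads are 19 mm wide; open, the fingers measure 117 mm over their backs; the gripper's body (75 mm by 190 mm) begins 51 mm behind the grasp point.
Start: joints at [-53.881, 22.042, 0.453, 0, -68.411, -14.817], TCP at [0.227, -0.582, 0.223] pointing down, gripper open.
Joint ranges: [-179.83, 179.83], [-69.29, 118.12], [-61.27, 80.66], [-181.25, 117.63], [-171.15, -9.14], [-177.46, 177.46]. Speed limits (degrees/s): [159.86, 159.86, 180, 180, 180, 180].

INTERFACE

Orientations are given as a 3x3 rotation matrix whose columns are the frame's x, y, z axes.
In Python, from station import sense, capture, camera_params, finish_job gives the robot as it stands.
- The arm moves only by the tool drive_tool, never from a script. Its argument "rows" is a list of rows, each an object of numbers: "tx", "ty", "tz": the shift along the tool's x, y, z in cm; "ax", "ay", "az": the turn, a rotation vector about the tool's x, y, z in rad; "claw": the finger opening in cm, from 0 to 8.7. In form: [{"tx": .., "ty": .., "tz": .., "ax": .., "ay": .., "az": .., "claw": ..}, ...]. A call has 1 to 10 rows; each row shifts and turns the commanded pose from where the row before left it, along the tool's axes as they then stand; what a row does not reach is not made up. A row lasts 1/12 s, in which the tool goes at most 41.7 mm and 7.16 degrees, less where a joint would pass 70% of its speed; a pose out of reach is approached as far as the arm can. A call with a gripper value outside its range is refused whole. The fingers move at their own pace and stop on an object; the grip force is fixed at half the most. Time passes only in rows, so rows that do not move let the fingers close. It gives the time, the measured TCP pose, the force, the opening and the grip force at its end, in the units of the state.
- sense(): the state, without advancing time (a new reading comes with each control period).
- capture(name): name is "scene" or "top" or "wrist"; returns (picture, depth): 480x640x3 uint8, red, green, blue; 480x640 float32, m along the optical axis (not along the pixel's ray), 0 where there is no reading.
- camera_params(name): a dict with "intrinsics" (3x3 intrinsics, pixels), "R" (3x3) and "t" (3): a world point X has camera coordinates R X + t; the wrist camera has in their place "tool_from_camera" (4x4, takes a point from camera to tool coordinates, whose origin is the TCP and whose axes are the flange's). Camera axes: x right, y down, z forward; pixel columns grow to the right and rows downward; lengths in m; the calibration is good to about 2 mm. A picture is of the moment at which its call begins: read the wrist's pose just before it. camera_params takes no time and is no camera call.
- finish_job(): hands the job in; it is judged then, once.
The state is a dict: "time_s": time; "joints": joint angles; "joint_velocities": joint speeds; "effort": joint torques, N m; "tcp_pos": TCP position; "ee_rot": TCP orientation; "wrist_force": force on the tool from outside, world axes, zero at the start; "moment": the same for the moment, N m; "gripper_width": opening from 0.0 (shut) to 1.0 (fully open); "gripper_force": force on a finger pad.
Only numpy, scipy, OpenCV 4.12 (cv2) and the standard library are available. Lean on these libraries where they do the work, as an engineer would, in place of code of your own. Each camera call takes 0.05 s, during which the arm holds its last target. There are 200 camera calls.

## Working session

There is one attempt and no reset: what is moved stays moved. The work goes in short steps, Python scripts to look and compute and a tool call to move; the robot and the scene stay as the last step left them, time stands still between calls to the robot, and variables do not carry over. Pictures are saved under pics/ and viewed, at most 10 in all, crops included, and the job is handed in when it is done.

Besides the shell and the picture viewer there is one more tool, called after "Request:" as a command line: name --argument value ..., lists and objects as JSON in quotes. drive_tool: Moves the arm, as the interface text tells. Its arguments: {"type":"object","properties":{"rows":{"type":"array"}},"required":["rows"]}

```bash
ls; mkdir -p pics
cat > h.py <<'E'
import numpy as np, cv2
from station import sense, capture, camera_params, finish_job
def world(name, depth, uv):
    c=camera_params(name); K=np.array(c["intrinsics"]); uv=np.atleast_2d(uv).astype(int)
    z=depth[uv[:,1],uv[:,0]]
    p=np.c_[(uv[:,0]-K[0,2])/K[0,0]*z,(uv[:,1]-K[1,2])/K[1,1]*z,z]
    return (p-np.array(c["t"]))@np.array(c["R"])
def cloud(name, depth):
    v,u=np.mgrid[:480,:640]; return world(name,depth,np.c_[u.ravel(),v.ravel()]).reshape(480,640,3)
E
python3 - <<'E'
from h import *
for n in("scene","top"):
    p,d=capture(n); cv2.imwrite(f"pics/{n}0.png",p[:,:,::-1]); np.savez(f"{n}0.npz",p=p,d=d)
s=sense(); print(s["tcp_pos"],s["ee_rot"],s["wrist_force"])
E
```

```text
pics
[ 0.22687392 -0.58178465  0.22157331] [[-9.31721790e-01 -3.63171875e-01 -8.34311677e-04]
 [-3.63172813e-01  9.31720046e-01  1.80658518e-03]
 [ 1.21243987e-04  1.98623410e-03 -9.99998020e-01]] [-0.85489483 -0.28425128 -0.76860059]
```

View pics/scene0.png

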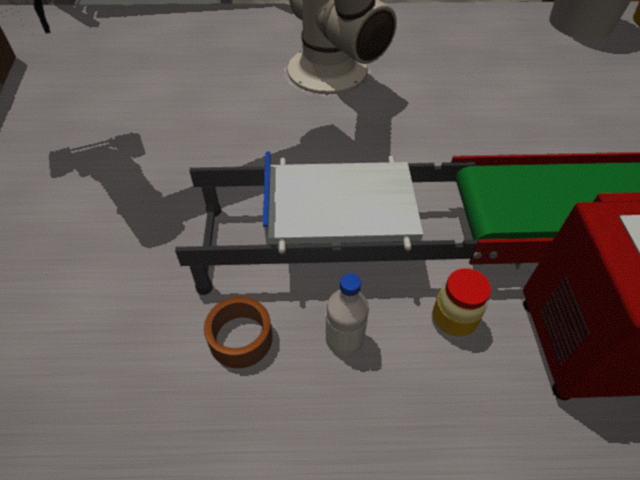

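View pics/top0.png

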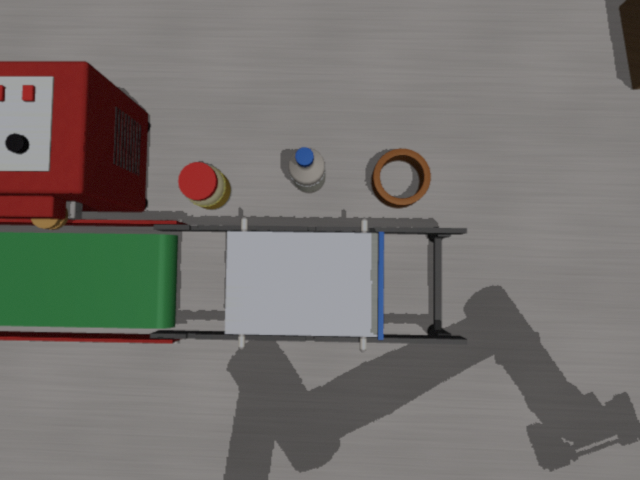

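The scene view shows the shelf on the rails, with its blue lip at about (267,190) and the belt end at about (465,200). In the top view the blue trim is at u≈381, v 232–338, and the belt end is at u≈178. The jar, tape and bottle all sit off to the far side.

```bash
cat >> h.py <<'E'
def onplane(name, uv, z):
    c=camera_params(name); K=np.array(c["intrinsics"]);R=np.array(c["R"]);t=np.array(c["t"])
    uv=np.atleast_2d(uv).astype(float)
    r=np.c_[uv,np.ones(len(uv))]@np.linalg.inv(K).T@R; o=-R.T@t
    return o+r*((z-o[2])/r[:,2])[:,None]
E
python3 - <<'E'
from h import *
np.set_printoptions(precision=4,suppress=True)
f=np.load("top0.npz");p=f["p"];d=f["d"];W=cloud("top",d)
hsv=cv2.cvtColor(p,cv2.COLOR_RGB2HSV)
def m(lo,hi): return cv2.inRange(hsv,lo,hi)
b=m((105,150,60),(130,255,255)); b[:220]=0
v,u=np.nonzero(b); print("blue n",len(u),u.min(),u.max(),v.min(),v.max())
X=W[v,u]; print("blue depth med",np.median(X,0), np.percentile(X,[2,98],0))
Xp=onplane("top",np.c_[u,v],0.154); print(cv2.minAreaRect(Xp[:,:2].astype(np.float32)*1000), Xp.min(0),Xp.max(0))
g=m((50,100,40),(80,255,255)); v,u=np.nonzero(g); X=W[v,u]; print("green z",np.percentile(X,[1,50,99],0))
# belt edges on plane .115
for vv in range(240,325,12):
    uu=np.nonzero(g[vv])[0].max(); print(uu,W[vv,uu],onplane("top",[uu,vv],.1)[0])
for side in (0,1):
    L=[]
    for c in range(10,170,10):
        vs=np.nonzero(g[:,c])[0]; L.append(onplane("top",[c,vs[0] if side==0 else vs[-1]],.115)[0,:2])
    L=np.array(L); print("belt edge",L[0],L[-1],np.polyfit(L[:,1],L[:,0],1))
# rails: dark pixels with z~.11
dk=((W[...,2]>.102)&(W[...,2]<.118)&(p.max(2)<70)); v,u=np.nonzero(dk)
for sel in (v<270,v>270):
    X=W[v[sel],u[sel]]; k=(u[sel]>180)
    X=X[k]; print("rail",len(X),X.min(0),X.max(0),np.polyfit(X[:,1],X[:,0],1),np.median(X,0))
# deck
dm=(p.min(2)>120)&(W[...,2]>.112)&(W[...,2]<.132); dm=cv2.morphologyEx(dm.astype(np.uint8),cv2.MORPH_OPEN,np.ones((15,15)))
v,u=np.nonzero(dm);X=W[v,u];print("deck",np.median(X,0),X.min(0),X.max(0),cv2.minAreaRect(X[:,:2].astype(np.float32)*1000))
E
```

```text
blue n 429 378 383 232 338
blue depth med [ 0.5565 -0.1173  0.154 ] [[ 0.4802 -0.121   0.1514]
 [ 0.6334 -0.114   0.1568]]
((556.8599243164062, -117.65316772460938), (156.33261108398438, 7.357981204986572), 1.1263974905014038) [ 0.4786 -0.1228  0.154 ] [ 0.6351 -0.1139  0.154 ]
green z [[0.4775 0.2106 0.0973]
 [0.5503 0.3431 0.1151]
 [0.6228 0.4852 0.1181]]
176 [0.618  0.2117 0.0935] [0.6177 0.2094 0.1   ]
176 [0.5984 0.2117 0.0909] [0.5982 0.2086 0.1   ]
176 [0.5786 0.2115 0.0888] [0.5787 0.2077 0.1   ]
175 [0.559  0.2111 0.0922] [0.5592 0.2085 0.1   ]
175 [0.5393 0.2108 0.0904] [0.5399 0.2076 0.1   ]
175 [0.5197 0.2101 0.09  ] [0.5206 0.2067 0.1   ]
174 [0.5005 0.2096 0.0936] [0.5013 0.2075 0.1   ]
173 [0.4812 0.2103 0.0939] [0.482  0.2082 0.1   ]
belt edge [0.6212 0.4755] [0.6243 0.2305] [-0.0143  0.6284]
belt edge [0.4757 0.4659] [0.4787 0.2236] [-0.0141  0.4816]
rail 949 [ 0.6345 -0.2524  0.1021] [0.6471 0.1999 0.1157] [-0.0115  0.6401] [0.6402 0.015  0.11  ]
rail 570 [ 0.463  -0.2574  0.1021] [0.4746 0.1938 0.1166] [-0.0197  0.4694] [0.4685 0.0573 0.1097]
deck [0.5548 0.0054 0.123 ] [ 0.4738 -0.1091  0.1183] [0.634  0.1212 0.1271] ((554.3804321289062, 6.112510681152344), (159.69313049316406, 228.88600158691406), 1.100242257118225)
```

Request:
drive_tool --rows '[{"az": -0.1213, "claw": 0}, {"az": -0.1213, "claw": 0}, {"az": -0.1213, "claw": 0}, {"az": -0.1213, "claw": 0}, {"az": -0.1213, "claw": 0}, {"az": -0.1213, "claw": 0}, {"az": -0.1213, "claw": 0}, {"az": -0.1213, "claw": 0}, {"az": -0.1213, "claw": 0}, {"az": -0.1213, "claw": 0}]'

```text
invalid input at $.rows[0]: expected keys tx, ty, tz, ax, ay, az, claw
```

Request:
drive_tool --rows '[{"tx": 0, "ty": 0, "tz": 0, "ax": 0, "ay": 0, "az": -0.1213, "claw": 0}, {"tx": 0, "ty": 0, "tz": 0, "ax": 0, "ay": 0, "az": -0.1213, "claw": 0}, {"tx": 0, "ty": 0, "tz": 0, "ax": 0, "ay": 0, "az": -0.1213, "claw": 0}, {"tx": 0, "ty": 0, "tz": 0, "ax": 0, "ay": 0, "az": -0.1213, "claw": 0}, {"tx": 0, "ty": 0, "tz": 0, "ax": 0, "ay": 0, "az": -0.1213, "claw": 0}, {"tx": 0, "ty": 0, "tz": 0, "ax": 0, "ay": 0, "az": -0.1213, "claw": 0}, {"tx": 0, "ty": 0, "tz": 0, "ax": 0, "ay": 0, "az": -0.1213, "claw": 0}, {"tx": 0, "ty": 0, "tz": 0, "ax": 0, "ay": 0, "az": -0.1213, "claw": 0}, {"tx": 0, "ty": 0, "tz": 0, "ax": 0, "ay": 0, "az": -0.1213, "claw": 0}, {"tx": 0, "ty": 0, "tz": 0, "ax": 0, "ay": 0, "az": -0.1213, "claw": 0}]'

```text
time_s: 0.93
tcp_pos: [0.2269, -0.582, 0.2219]
ee_rot: [[0.02, -1.0, -0.001], [-1.0, -0.02, 0.001], [-0.001, 0.0, -1.0]]
wrist_force: [-0.2, -0.4, -0.5]
gripper_width: 0.322
gripper_force: 0.0
```

Request:
drive_tool --rows '[{"tx": -2.8, "ty": -2.3, "tz": 0, "ax": 0, "ay": 0, "az": 0, "claw": 0}, {"tx": -2.8, "ty": -2.3, "tz": 0, "ax": 0, "ay": 0, "az": 0, "claw": 0}, {"tx": -2.8, "ty": -2.3, "tz": 0, "ax": 0, "ay": 0, "az": 0, "claw": 0}, {"tx": -2.8, "ty": -2.3, "tz": 0, "ax": 0, "ay": 0, "az": 0, "claw": 0}, {"tx": -2.8, "ty": -2.3, "tz": 0, "ax": 0, "ay": 0, "az": 0, "claw": 0}, {"tx": -2.8, "ty": -2.3, "tz": 0, "ax": 0, "ay": 0, "az": 0, "claw": 0}, {"tx": -2.8, "ty": -2.3, "tz": 0, "ax": 0, "ay": 0, "az": 0, "claw": 0}, {"tx": -2.8, "ty": -2.3, "tz": 0, "ax": 0, "ay": 0, "az": 0, "claw": 0}, {"tx": -2.8, "ty": -2.3, "tz": 0, "ax": 0, "ay": 0, "az": 0, "claw": 0}, {"tx": -2.8, "ty": -2.3, "tz": 0, "ax": 0, "ay": 0, "az": 0, "claw": 0}]'

```text
time_s: 1.77
tcp_pos: [0.4537, -0.2974, 0.2223]
ee_rot: [[0.014, -1.0, -0.001], [-1.0, -0.014, 0.0], [-0.0, 0.001, -1.0]]
wrist_force: [0.5, -0.6, 0.1]
gripper_width: 0.004
gripper_force: 0.0
```

Request:
drive_tool --rows '[{"tx": -2.6, "ty": -2.1, "tz": 0, "ax": 0, "ay": 0, "az": 0, "claw": 0}, {"tx": -2.6, "ty": -2.1, "tz": 0, "ax": 0, "ay": 0, "az": 0, "claw": 0}, {"tx": -2.6, "ty": -2.1, "tz": 0, "ax": 0, "ay": 0, "az": 0, "claw": 0}, {"tx": -2.6, "ty": -2.1, "tz": 0, "ax": 0, "ay": 0, "az": 0, "claw": 0}, {"tx": -2.6, "ty": -2.1, "tz": 0, "ax": 0, "ay": 0, "az": 0, "claw": 0}, {"tx": 0, "ty": 0, "tz": 2.4, "ax": 0, "ay": 0, "az": 0, "claw": 0}, {"tx": 0, "ty": 0, "tz": 2.4, "ax": 0, "ay": 0, "az": 0, "claw": 0}, {"tx": 0, "ty": 0, "tz": 2.4, "ax": 0, "ay": 0, "az": 0, "claw": 0}, {"tx": 0, "ty": 0, "tz": 2.4, "ax": 0, "ay": 0, "az": 0, "claw": 0}, {"tx": 0, "ty": 0, "tz": 0, "ax": 0, "ay": 0, "az": 0, "claw": 0}]'

```text
time_s: 2.6
tcp_pos: [0.5524, -0.1668, 0.121]
ee_rot: [[0.013, -1.0, -0.011], [-1.0, -0.013, 0.002], [-0.002, 0.011, -1.0]]
wrist_force: [-0.9, -0.4, -0.4]
gripper_width: 0.001
gripper_force: 0.0
```

Run:
```python
from h import *
p,d=capture("scene"); cv2.imwrite("pics/scene1.png",p[100:300,120:520,::-1].repeat(2,0).repeat(2,1)); s=sense(); print(s["tcp_pos"],s["wrist_force"],s["time_s"])
f=np.load("scene0.npz");W=cloud("scene",f["d"])
# near-side rail top edge: notch search along +x rail (height profile)
for name in("scene","top"):
    f=np.load(name+"0.npz");W=cloud(name,f["d"])
    for x0 in(.6405,.4690):
        P=W.reshape(-1,3); xr=x0-.0145*P[:,1]
        P=P[(abs(P[:,0]-xr)<.003)&(P[:,2]>.09)&(P[:,2]<.135)]
        print(name,x0,[(round(y,3),round(1000*np.median(P[abs(P[:,1]-y)<.003,2])) if (abs(P[:,1]-y)<.003).sum()>1 else 0) for y in np.r_[np.arange(-.04,.02,.004),np.arange(.14,.215,.004)]])
```

```text
[ 0.55421883 -0.16739521  0.12385489] [-0.44538257 -0.42027629  0.93516747] 2.65
scene 0.6405 [(np.float64(-0.04), 109), (np.float64(-0.036), 109), (np.float64(-0.032), 108), (np.float64(-0.028), 108), (np.float64(-0.024), 108), (np.float64(-0.02), 108), (np.float64(-0.016), 101), (np.float64(-0.012), 101), (np.float64(-0.008), 100), (np.float64(-0.004), 108), (np.float64(-0.0), 109), (np.float64(0.004), 109), (np.float64(0.008), 108), (np.float64(0.012), 108), (np.float64(0.016), 108), (np.float64(0.14), 109), (np.float64(0.144), 109), (np.float64(0.148), 109), (np.float64(0.152), 109), (np.float64(0.156), 108), (np.float64(0.16), 109), (np.float64(0.164), 108), (np.float64(0.168), 108), (np.float64(0.172), 108), (np.float64(0.176), 101), (np.float64(0.18), 100), (np.float64(0.184), 103), (np.float64(0.188), 108), (np.float64(0.192), 109), (np.float64(0.196), 109), (np.float64(0.2), 108), (np.float64(0.204), 109), (np.float64(0.208), 110), (np.float64(0.212), 109)]
scene 0.469 [(np.float64(-0.04), 0), (np.float64(-0.036), 0), (np.float64(-0.032), 0), (np.float64(-0.028), 0), (np.flo
[... 1841 characters left out ...]
, (np.float64(-0.012), 102), (np.float64(-0.008), 103), (np.float64(-0.004), 110), (np.float64(-0.0), 110), (np.float64(0.004), 110), (np.float64(0.008), 111), (np.float64(0.012), 110), (np.float64(0.016), 109), (np.float64(0.14), 108), (np.float64(0.144), 109), (np.float64(0.148), 108), (np.float64(0.152), 109), (np.float64(0.156), 109), (np.float64(0.16), 109), (np.float64(0.164), 109), (np.float64(0.168), 109), (np.float64(0.172), 101), (np.float64(0.176), 101), (np.float64(0.18), 102), (np.float64(0.184), 103), (np.float64(0.188), 109), (np.float64(0.192), 109), (np.float64(0.196), 109), (np.float64(0.2), 109), (np.float64(0.204), 108), (np.float64(0.208), 109), (np.float64(0.212), 109)]
```

View pics/scene1.png

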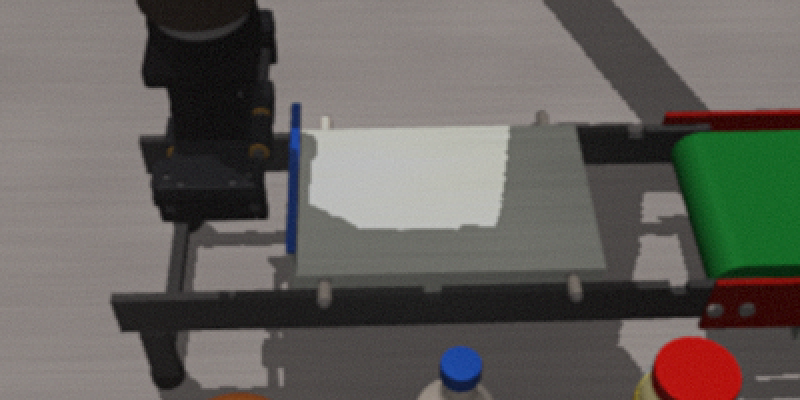

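The crop shows the shut hand standing behind the blue lip, with the tip at deck level. From the notch positions (y≈+0.179 and −0.0115), home has the lip face at y≈−0.036, so about 84 mm of travel. I'll approach until contact.

Request:
drive_tool --rows '[{"tx": -1.0, "ty": -0.1, "tz": 0.2, "ax": 0, "ay": 0, "az": 0, "claw": 0}, {"tx": -1.0, "ty": -0.1, "tz": 0.2, "ax": 0, "ay": 0, "az": 0, "claw": 0}, {"tx": -0.8, "ty": 0, "tz": 0, "ax": 0, "ay": 0, "az": 0, "claw": 0}, {"tx": -0.3, "ty": 0, "tz": 0, "ax": 0, "ay": 0, "az": 0, "claw": 0}, {"tx": -0.2, "ty": 0, "tz": 0, "ax": 0, "ay": 0, "az": 0, "claw": 0}, {"tx": -0.2, "ty": 0, "tz": 0, "ax": 0, "ay": 0, "az": 0, "claw": 0}, {"tx": -0.2, "ty": 0, "tz": 0, "ax": 0, "ay": 0, "az": 0, "claw": 0}, {"tx": -0.2, "ty": 0, "tz": 0, "ax": 0, "ay": 0, "az": 0, "claw": 0}, {"tx": -0.2, "ty": 0, "tz": 0, "ax": 0, "ay": 0, "az": 0, "claw": 0}, {"tx": -0.2, "ty": 0, "tz": 0, "ax": 0, "ay": 0, "az": 0, "claw": 0}]'

```text
time_s: 3.48
tcp_pos: [0.5579, -0.1254, 0.123]
ee_rot: [[0.014, -1.0, 0.001], [-1.0, -0.014, -0.001], [0.001, -0.001, -1.0]]
wrist_force: [-0.3, -4.5, 2.2]
gripper_width: 0.003
gripper_force: 2.4
```

Request:
drive_tool --rows '[{"tx": -0.3, "ty": 0, "tz": 0, "ax": 0, "ay": 0, "az": 0, "claw": 0}, {"tx": -0.4, "ty": 0, "tz": 0, "ax": 0, "ay": 0, "az": 0, "claw": 0}, {"tx": -0.4, "ty": 0, "tz": 0, "ax": 0, "ay": 0, "az": 0, "claw": 0}, {"tx": -0.4, "ty": 0, "tz": 0, "ax": 0, "ay": 0, "az": 0, "claw": 0}, {"tx": -0.4, "ty": 0, "tz": 0, "ax": 0, "ay": 0, "az": 0, "claw": 0}, {"tx": -0.4, "ty": 0, "tz": 0, "ax": 0, "ay": 0, "az": 0, "claw": 0}, {"tx": -0.4, "ty": 0, "tz": 0, "ax": 0, "ay": 0, "az": 0, "claw": 0}, {"tx": -0.4, "ty": 0, "tz": 0, "ax": 0, "ay": 0, "az": 0, "claw": 0}, {"tx": -0.4, "ty": 0, "tz": 0, "ax": 0, "ay": 0, "az": 0, "claw": 0}, {"tx": -0.4, "ty": 0, "tz": 0, "ax": 0, "ay": 0, "az": 0, "claw": 0}]'

```text
time_s: 4.32
tcp_pos: [0.5573, -0.0861, 0.123]
ee_rot: [[0.014, -1.0, 0.0], [-1.0, -0.014, -0.001], [0.001, -0.0, -1.0]]
wrist_force: [-0.7, -5.2, 2.0]
gripper_width: 0.003
gripper_force: 2.6
```

```bash
cat > look.py <<'E'
from h import *
import sys
np.set_printoptions(precision=4,suppress=True)
# shelf deck height and trim place in the top view
p,d=capture("top"); W=cloud("top",d); cv2.imwrite(f"pics/{sys.argv[1]}.png",p[:,:,::-1])
hsv=cv2.cvtColor(p,cv2.COLOR_RGB2HSV); b=cv2.inRange(hsv,(105,150,40),(130,255,255)); b[:220]=0
v,u=np.nonzero(b); X=W[v,u]; print("trim",len(u),np.median(X,0),X[:,0].min(),X[:,0].max())
xy=np.median(X,0)[1]
P=W.reshape(-1,3)
for lo,hi in((.03,.08),(.08,.15),(.15,.22),(.22,.235)):
    for xl,xh in((.49,.52),(.59,.62)):
        k=(P[:,0]>xl)&(P[:,0]<xh)&(P[:,1]>xy+lo)&(P[:,1]<xy+hi)&(P[:,2]>.1)&(P[:,2]<.14); print((lo,xl),k.sum(),np.median(P[k,2]) if k.any() else None)
s=sense(); print(s["tcp_pos"],s["wrist_force"],s["time_s"])
E
python3 look.py top1
```

```text
return _methods._mean(a, axis=axis, dtype=dtype,
  ret = um.true_divide(
Traceback (most recent call last):
  File "look.py", line 7, in <module>
    v,u=np.nonzero(b); X=W[v,u]; print("trim",len(u),np.median(X,0),X[:,0].min(),X[:,0].max())
                                                                    ~~~~~~~~~~^^
ValueError: zero-size array to reduction operation minimum which has no identity
```

Request:
drive_tool --rows '[{"tx": -0.3, "ty": 0, "tz": 0, "ax": 0, "ay": 0, "az": 0, "claw": 0}, {"tx": -0.3, "ty": 0, "tz": 0, "ax": 0, "ay": 0, "az": 0, "claw": 0}, {"tx": -0.3, "ty": 0, "tz": 0, "ax": 0, "ay": 0, "az": 0, "claw": 0}, {"tx": -0.3, "ty": 0, "tz": 0, "ax": 0, "ay": 0, "az": 0, "claw": 0}, {"tx": -0.3, "ty": 0, "tz": 0, "ax": 0, "ay": 0, "az": 0, "claw": 0}, {"tx": -0.3, "ty": 0, "tz": 0, "ax": 0, "ay": 0, "az": 0, "claw": 0}, {"tx": -0.3, "ty": 0, "tz": 0, "ax": 0, "ay": 0, "az": 0, "claw": 0}, {"tx": -0.3, "ty": 0, "tz": 0, "ax": 0, "ay": 0, "az": 0, "claw": 0}, {"tx": -0.3, "ty": 0, "tz": 0, "ax": 0, "ay": 0, "az": 0, "claw": 0}]'

```text
time_s: 5.12
tcp_pos: [0.5568, -0.0589, 0.1228]
ee_rot: [[0.014, -1.0, -0.0], [-1.0, -0.014, -0.001], [0.001, 0.0, -1.0]]
wrist_force: [-0.8, -5.7, 2.2]
gripper_width: 0.007
gripper_force: 2.6
```

```bash
cat > look.py <<'E'
from h import *
import sys
np.set_printoptions(precision=4,suppress=True)
# shelf height and trim in the scene view
p,d=capture("scene"); W=cloud("scene",d); cv2.imwrite(f"pics/{sys.argv[1]}.png",p[120:300,200:520,::-1].repeat(2,0).repeat(2,1))
hsv=cv2.cvtColor(p,cv2.COLOR_RGB2HSV); b=cv2.inRange(hsv,(105,150,40),(130,255,255)); b[260:]=0
v,u=np.nonzero(b); X=W[v,u]; print("trim",len(u),np.median(X,0),np.percentile(X[:,2],[5,97]))
y0=np.median(X,0)[1]; P=W.reshape(-1,3)
for lo,hi in((.03,.1),(.1,.17),(.17,.225)):
    for xl,xh in((.49,.54),(.57,.62)):
        k=(P[:,0]>xl)&(P[:,0]<xh)&(P[:,1]>y0+lo)&(P[:,1]<y0+hi)&(P[:,2]>.1)&(P[:,2]<.14); print((lo,xl),k.sum(),np.median(P[k,2]))
s=sense(); print(s["tcp_pos"],s["wrist_force"],s["time_s"])
E
python3 look.py s2
```

```text
trim 49 [ 0.6248 -0.0467  0.1525] [0.15   0.1544]
(0.03, 0.49) 849 0.12144002926220472
(0.03, 0.57) 1064 0.12150272416285002
(0.1, 0.49) 879 0.12151177081527266
(0.1, 0.57) 1065 0.12156901308237832
(0.17, 0.49) 689 0.12150454829162449
(0.17, 0.57) 833 0.12162721002578944
[ 0.5568 -0.0582  0.1227] [ 0.0161 -2.7112  2.3611] 5.1667
```

Request:
drive_tool --rows '[{"tx": -0.1, "ty": 0, "tz": 0, "ax": 0, "ay": 0, "az": 0, "claw": 0}, {"tx": -0.1, "ty": 0, "tz": 0, "ax": 0, "ay": 0, "az": 0, "claw": 0}, {"tx": -0.1, "ty": 0, "tz": 0, "ax": 0, "ay": 0, "az": 0, "claw": 0}, {"tx": -0.1, "ty": 0, "tz": 0, "ax": 0, "ay": 0, "az": 0, "claw": 0}, {"tx": -0.1, "ty": 0, "tz": 0, "ax": 0, "ay": 0, "az": 0, "claw": 0}, {"tx": -0.1, "ty": 0, "tz": 0, "ax": 0, "ay": 0, "az": 0, "claw": 0}, {"tx": -0.1, "ty": 0, "tz": 0, "ax": 0, "ay": 0, "az": 0, "claw": 0}]'

```text
time_s: 5.75
tcp_pos: [0.5565, -0.0507, 0.1221]
ee_rot: [[0.014, -1.0, -0.0], [-1.0, -0.014, 0.001], [-0.001, 0.0, -1.0]]
wrist_force: [-0.3, -0.8, -0.8]
gripper_width: 0.001
gripper_force: 0.0
```

Request:
drive_tool --rows '[{"tx": -0.1, "ty": 0, "tz": 0, "ax": 0, "ay": 0, "az": 0, "claw": 0}, {"tx": -0.1, "ty": 0, "tz": 0, "ax": 0, "ay": 0, "az": 0, "claw": 0}]'

```text
time_s: 5.92
tcp_pos: [0.5566, -0.049, 0.1223]
ee_rot: [[0.014, -1.0, -0.0], [-1.0, -0.014, 0.0], [-0.0, 0.0, -1.0]]
wrist_force: [0.5, -0.5, -0.1]
gripper_width: 0.003
gripper_force: 0.0
```

Request:
drive_tool --rows '[{"tx": -0.1, "ty": 0, "tz": 0, "ax": 0, "ay": 0, "az": 0, "claw": 0}]'

```text
time_s: 6.0
tcp_pos: [0.5566, -0.0484, 0.1224]
ee_rot: [[0.014, -1.0, -0.0], [-1.0, -0.014, -0.0], [0.0, 0.0, -1.0]]
wrist_force: [-0.0, -3.1, -1.2]
gripper_width: 0.006
gripper_force: 1.7
```

```bash
python3 look.py s3
```

```text
trim 61 [ 0.6218 -0.036   0.1443] [0.1426 0.1463]
(0.03, 0.49) 803 0.1134199743154658
(0.03, 0.57) 1052 0.11358572636537279
(0.1, 0.49) 870 0.11349430423674736
(0.1, 0.57) 1053 0.11360481731071521
(0.17, 0.49) 687 0.11360924757018047
(0.17, 0.57) 830 0.11368096086457177
[ 0.5566 -0.0484  0.1224] [ 0.6897  0.1609 -0.6887] 6.05
```

All four deck areas fell evenly by 8 mm and the push force has vanished, so the rods are in the notches. I'll back off and go over the deck's centre.

Request:
drive_tool --rows '[{"tx": 0.5, "ty": 0, "tz": 0, "ax": 0, "ay": 0, "az": 0, "claw": 0}, {"tx": 0.8, "ty": 0, "tz": 0, "ax": 0, "ay": 0, "az": 0, "claw": 0}, {"tx": 0, "ty": 0, "tz": -2, "ax": 0, "ay": 0, "az": 0, "claw": 0}, {"tx": 0, "ty": 0, "tz": -3, "ax": 0, "ay": 0, "az": 0, "claw": 0}, {"tx": 0, "ty": 0, "tz": -2, "ax": 0, "ay": 0, "az": 0, "claw": 0}, {"tx": 0, "ty": 0, "tz": 0, "ax": 0, "ay": 0, "az": 0, "claw": 0}]'

```text
time_s: 6.55
tcp_pos: [0.5598, -0.0624, 0.1977]
ee_rot: [[0.014, -1.0, 0.01], [-1.0, -0.014, 0.0], [0.0, -0.01, -1.0]]
wrist_force: [0.5, -0.2, 0.2]
gripper_width: 0.007
gripper_force: 0.0
```

Request:
drive_tool --rows '[{"tx": -2.4, "ty": 0, "tz": 0, "ax": 0, "ay": 0, "az": 0, "claw": 0}, {"tx": -2.4, "ty": 0, "tz": 0, "ax": 0, "ay": 0, "az": 0, "claw": 0}, {"tx": -2.4, "ty": 0, "tz": 0, "ax": 0, "ay": 0, "az": 0, "claw": 0}, {"tx": -2.4, "ty": 0, "tz": 0, "ax": 0, "ay": 0, "az": 0, "claw": 0}, {"tx": -2.4, "ty": 0, "tz": 0, "ax": 0, "ay": 0, "az": 0, "claw": 0}, {"tx": -2.4, "ty": 0, "tz": 0, "ax": 0, "ay": 0, "az": 0, "claw": 0}, {"tx": 0, "ty": 0, "tz": 1.5, "ax": 0, "ay": 0, "az": 0, "claw": 0}, {"tx": 0, "ty": 0, "tz": 2.5, "ax": 0, "ay": 0, "az": 0, "claw": 0}, {"tx": 0, "ty": 0, "tz": 2, "ax": 0, "ay": 0, "az": 0, "claw": 0}, {"tx": 0, "ty": 0, "tz": 0, "ax": 0, "ay": 0, "az": 0, "claw": 0}]'

```text
time_s: 7.38
tcp_pos: [0.5516, 0.0811, 0.1279]
ee_rot: [[0.013, -1.0, -0.009], [-1.0, -0.013, -0.002], [0.002, 0.009, -1.0]]
wrist_force: [-0.2, -1.0, -1.2]
gripper_width: 0.01
gripper_force: 0.0
```

Request:
drive_tool --rows '[{"tx": 0, "ty": 0, "tz": 0.2, "ax": 0, "ay": 0, "az": 0, "claw": 0}, {"tx": 0, "ty": 0, "tz": 0.2, "ax": 0, "ay": 0, "az": 0, "claw": 0}, {"tx": 0, "ty": 0, "tz": 0.2, "ax": 0, "ay": 0, "az": 0, "claw": 0}, {"tx": 0, "ty": 0, "tz": 0.2, "ax": 0, "ay": 0, "az": 0, "claw": 0}, {"tx": 0, "ty": 0, "tz": 0.2, "ax": 0, "ay": 0, "az": 0, "claw": 0}, {"tx": 0, "ty": 0, "tz": 0.1, "ax": 0, "ay": 0, "az": 0, "claw": 0}, {"tx": 0, "ty": 0, "tz": 0, "ax": 0, "ay": 0, "az": 0, "claw": 0}]'

```text
time_s: 7.97
tcp_pos: [0.5547, 0.0823, 0.1216]
ee_rot: [[0.014, -1.0, 0.0], [-1.0, -0.014, 0.0], [-0.0, -0.0, -1.0]]
wrist_force: [-0.3, -1.2, -0.5]
gripper_width: 0.005
gripper_force: 0.0
```

Request:
drive_tool --rows '[{"tx": 0, "ty": 0, "tz": 0.1, "ax": 0, "ay": 0, "az": 0, "claw": 0}, {"tx": 0, "ty": 0, "tz": 0.1, "ax": 0, "ay": 0, "az": 0, "claw": 0}]'

```text
time_s: 8.13
tcp_pos: [0.5549, 0.0825, 0.1197]
ee_rot: [[0.014, -1.0, 0.0], [-1.0, -0.014, 0.0], [-0.0, -0.0, -1.0]]
wrist_force: [-0.1, -0.6, 0.3]
gripper_width: 0.007
gripper_force: 0.0
```

Request:
drive_tool --rows '[{"tx": 0, "ty": 0, "tz": 0.1, "ax": 0, "ay": 0, "az": 0, "claw": 0}, {"tx": 0, "ty": 0, "tz": 0.1, "ax": 0, "ay": 0, "az": 0, "claw": 0}, {"tx": 0, "ty": 0, "tz": 0.1, "ax": 0, "ay": 0, "az": 0, "claw": 0}]'

```text
time_s: 8.38
tcp_pos: [0.5548, 0.0824, 0.1164]
ee_rot: [[0.014, -1.0, -0.0], [-1.0, -0.014, -0.0], [0.0, 0.0, -1.0]]
wrist_force: [0.7, -0.1, -0.6]
gripper_width: 0.004
gripper_force: 0.0
```

Request:
drive_tool --rows '[{"tx": 0, "ty": 0, "tz": 0.1, "ax": 0, "ay": 0, "az": 0, "claw": 0}]'

```text
time_s: 8.47
tcp_pos: [0.5548, 0.0824, 0.1154]
ee_rot: [[0.014, -1.0, -0.0], [-1.0, -0.014, -0.0], [0.0, 0.0, -1.0]]
wrist_force: [-1.1, 0.2, -0.1]
gripper_width: 0.005
gripper_force: 0.0
```

Request:
drive_tool --rows '[{"tx": 0, "ty": 0, "tz": 0.1, "ax": 0, "ay": 0, "az": 0, "claw": 0}]'

```text
time_s: 8.55
tcp_pos: [0.5548, 0.0824, 0.1152]
ee_rot: [[0.014, -1.0, -0.0], [-1.0, -0.014, -0.0], [0.0, 0.0, -1.0]]
wrist_force: [-3.2, 1.2, 9.8]
gripper_width: 0.005
gripper_force: 4.7
```

Request:
drive_tool --rows '[{"tx": 0, "ty": 0, "tz": 0.05, "ax": 0, "ay": 0, "az": 0, "claw": 0}, {"tx": 0, "ty": 0, "tz": 0, "ax": 0, "ay": 0, "az": 0, "claw": 0}, {"tx": 0, "ty": 0, "tz": 0, "ax": 0, "ay": 0, "az": 0, "claw": 0}, {"tx": 0, "ty": 0, "tz": 0, "ax": 0, "ay": 0, "az": 0, "claw": 0}]'

```text
time_s: 8.88
tcp_pos: [0.5548, 0.0824, 0.1153]
ee_rot: [[0.014, -1.0, 0.001], [-1.0, -0.014, -0.0], [0.0, -0.001, -1.0]]
wrist_force: [-1.7, 0.3, 6.8]
gripper_width: 0.002
gripper_force: 3.2
```

Request:
drive_tool --rows '[{"tx": 0, "ty": 0, "tz": 0.1, "ax": 0, "ay": 0, "az": 0, "claw": 0}, {"tx": 0, "ty": 0, "tz": 0, "ax": 0, "ay": 0, "az": 0, "claw": 0}, {"tx": 0, "ty": 0, "tz": 0, "ax": 0, "ay": 0, "az": 0, "claw": 0}, {"tx": 0, "ty": 0, "tz": 0, "ax": 0, "ay": 0, "az": 0, "claw": 0}]'

```text
time_s: 9.22
tcp_pos: [0.5549, 0.0824, 0.1152]
ee_rot: [[0.015, -1.0, 0.001], [-1.0, -0.015, -0.0], [0.0, -0.001, -1.0]]
wrist_force: [-4.2, 0.1, 11.6]
gripper_width: 0.004
gripper_force: 5.4
```

The deck holds firm at z = 0.115 under about 12 N. Now I'll clear the hand by lifting it and drawing back behind the shelf.

Request:
drive_tool --rows '[{"tx": 0, "ty": 0, "tz": -0.5, "ax": 0, "ay": 0, "az": 0, "claw": 0}, {"tx": 0, "ty": 0, "tz": -2, "ax": 0, "ay": 0, "az": 0, "claw": 0}, {"tx": 0, "ty": 0, "tz": -3, "ax": 0, "ay": 0, "az": 0, "claw": 0}, {"tx": 0, "ty": 0, "tz": -3, "ax": 0, "ay": 0, "az": 0, "claw": 0}, {"tx": 3, "ty": 0, "tz": -1, "ax": 0, "ay": 0, "az": 0, "claw": 0}, {"tx": 3, "ty": 0, "tz": 0, "ax": 0, "ay": 0, "az": 0, "claw": 0}, {"tx": 3, "ty": 0, "tz": 0, "ax": 0, "ay": 0, "az": 0, "claw": 0}, {"tx": 3, "ty": 0, "tz": 0, "ax": 0, "ay": 0, "az": 0, "claw": 0}, {"tx": 3, "ty": 0, "tz": 0, "ax": 0, "ay": 0, "az": 0, "claw": 0}, {"tx": 3, "ty": 0, "tz": 0, "ax": 0, "ay": 0, "az": 0, "claw": 0}]'

```text
time_s: 10.05
tcp_pos: [0.5571, -0.099, 0.2081]
ee_rot: [[0.014, -1.0, 0.0], [-1.0, -0.014, 0.0], [-0.0, -0.0, -1.0]]
wrist_force: [1.2, -0.2, -0.5]
gripper_width: 0.005
gripper_force: 0.0
```

Request:
drive_tool --rows '[{"tx": 3, "ty": 0, "tz": 0, "ax": 0, "ay": 0, "az": 0, "claw": 0}, {"tx": 3, "ty": 0, "tz": 0, "ax": 0, "ay": 0, "az": 0, "claw": 0}, {"tx": 2, "ty": 0, "tz": 0, "ax": 0, "ay": 0, "az": 0, "claw": 0}, {"tx": 0, "ty": 0, "tz": 0, "ax": 0, "ay": 0, "az": 0, "claw": 0}, {"tx": 0, "ty": 0, "tz": 0, "ax": 0, "ay": 0, "az": 0, "claw": 0}, {"tx": 0, "ty": 0, "tz": 0, "ax": 0, "ay": 0, "az": 0, "claw": 0}]'

```text
time_s: 10.55
tcp_pos: [0.5583, -0.1772, 0.2078]
ee_rot: [[0.014, -1.0, -0.0], [-1.0, -0.014, 0.0], [-0.0, 0.0, -1.0]]
wrist_force: [-0.1, 0.2, 0.2]
gripper_width: 0.008
gripper_force: 0.0
```

```bash
python3 look.py s4
```

```text
trim 297 [ 0.5604 -0.0366  0.1444] [0.1424 0.146 ]
(0.03, 0.49) 880 0.11350234709676288
(0.03, 0.57) 1050 0.11348785295496236
(0.1, 0.49) 874 0.11347912698255432
(0.1, 0.57) 1042 0.11357684840057969
(0.17, 0.49) 687 0.11351724926604521
(0.17, 0.57) 814 0.11365467669043007
[ 0.5584 -0.1768  0.208 ] [-0.3388  0.653  -0.4634] 10.6
```

View pics/s4.png

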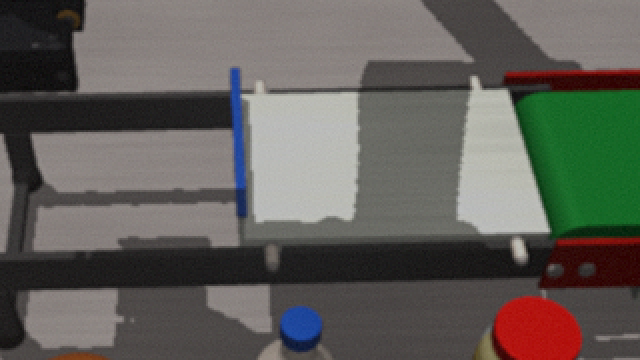

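The crop shows the shelf lying flush against the belt end (crop 530,160). Its rods are down in the notches at (272,257) and (519,250), and the hand is clear at top left.

```bash
python3 -c "
from station import finish_job
print(finish_job())"
```

```text
the job is handed in; nothing more can be done
None
```

The shelf is home and flush with the belt: its rods dropped into the notches, a fingertip press of about 12 N mid-deck confirmed it is seated, the hand is clear, the jar, tape and bottle were left alone, and the job is handed in.

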